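# Walk a tube block out of its spring nest and hold it

## Task

The aluminium tube block is held tight in its low nest by a spring catch at each end: grip the black lug on its top and, without pulling it straight out, rock it free side to side, first tipping its left end (the robot's left) up off its catch while the right end stays down in its own, then tipping it the other way until the right end is off its catch and stands clearly higher than the left, with the left end still down within the nest. Then raise the block level until it is just clear above the nest (its underside about a finger's breadth above the tops of the end posts) and finish while still holding it there in the gripper, straight above the nest. Do not put it down, and leave the small things round about where they are.

Things in the scene. Friction and masses are not known exactly. Their poses are not given: they have to be found in the camera images.
- tube_block: loose aluminium block 50 (x) x 90 (y) x 36 mm high, 0.35 kg, four wells on top and a black grip lug between them: 34 (x) x 26 (y) mm, 36 to 76 mm above the underside, flat sides. Origin: centre of its underside; z up, y along its length to its left end. Turned about its x by a positive angle, the left end rises. Heading within 0.4 rad of the robot's
- block_left (a point): middle of the lower edge of the block's left (+y) end, 45 mm from the block's origin, at the underside. Grip the lug firmly (about 50 N) across its 26 mm, fingers closing along the block's y, fingertips 4 to 10 mm above the block's top: then the block tilts with the gripper; gripped across its x it slips round
- block_right (a point): middle of the lower edge of the block's right (-y) end, 45 mm from the block's origin, at the underside. While one end is tipped up, the block pivots on the lower edge of the other end; the lower edge of an end that has risen 7 mm is surely off its catch, 4 mm only just (5 to 9 degrees of tip is right)
- nest: fixed aluminium nest: plate 90 (x) x 150 (y) x 10 mm; on its floor a rail 10 mm high along each long side of the block (2 mm play) and a dark post 14 mm high and 22 mm thick beyond each end (4.5 mm gap to the block). Origin: centre of the plate's underside, on the mat; x and y as the block's
- nest_seat (a point): centre of the nest's floor, top of the plate, on which the block's underside rests at the start; z up
- vial_a: capped vial standing near the nest, 26 mm diameter, 62 mm high, bystander; origin at the centre of its underside
- vial_b: capped vial standing near the nest, 26 mm diameter, 62 mm high, bystander; origin at the centre of its underside
- petri_near: closed petri dish lying near the nest, 62 mm diameter, 15 mm high, bystander; origin at the centre of its underside
- microtube_near: small capped plastic tube lying in front of the nest, 40 mm long, 16 mm thick, bystander; origin at the middle of its underside
- catch_left (a joint): travel (m) of the ball-nosed spring plunger in the left post, 0 = out, 0.006 = pressed fully in. The greased ball, 5 mm radius, 7 mm above the nest's floor, reaches 2 mm over the 3 mm high lip along the foot of the block's end. Some 6 to 12 N upward at that end push it back; an end let down again goes back under its catch, which does no harm
- catch_right (a joint): the same in the right post

How it is judged:
By the outcome, as a careful person would: the job done as asked, in the order asked, and still so for the second after the job is handed in, while the arm keeps its last pose, push and grip.
It also fails if it takes over 45 s, if anything falls off the work surface, if the arm or the gripper's body presses on something with over 40 N, if the wrist force passes 120 N, or if a joint passes its speed limit or range.

## Robot

A 7-joint arm with a two-finger parallel gripper is mounted at the origin on a cart in front of the work surface, level with it; the furniture and walls round the work are solid. World frame = base frame: x ahead of the robot, y to its left, z up, the work surface at z = 0. Lengths are in m, angles in degrees, forces in N, time in s.
With the tool pointing down it reaches from about 0.425 to 0.875 m from the base axis. Payload 4.7 kg.
Tool frame: the origin (TCP) lies on the centre line of the jaws, within the pads' length; the fingertips stand ahead of it and the grasp point (between the pads) lies 2 mm behind it (env.tip_reach is the x of the fingertips in the tool frame, in m); x points along the fingers, z is the direction in which the jaws open and shut, and the axes are right-handed (so a half turn about x gives the same grasp; the last joint's range is limited). The gripper opens to 87 mm and grips with 3 to 60 N. Pads are 19 mm wide; open, the fingers measure 117 mm over their backs; the gripper's body (75 mm by 190 mm) begins 51 mm behind the grasp point.
Start: joints at [0.808, 18.392, -4.016, 83.108, 1.295, 78.541, -3.26], TCP at [0.65, -0, 0.24] pointing down, gripper open.
Joint ranges: [-163.93, 163.93], [-17.29, 119.83], [-79.2, 71.16], [3.27, 140.29], [-89.18, 269.18], [5.43, 117.66], [-154.24, 154.24]. Speed limits (degrees/s): [147.25, 147.25, 180, 180, 180, 180, 180].

## Interface

Orientations are given as [roll, pitch, yaw] about the fixed x, y, z axes, in that order (R = Rz(yaw) Ry(pitch) Rx(roll)).
In Python, from cell import telemetry, optics, env, models gives the robot as it stands.
- The arm moves only by the shell command python3 -m pendant 'ROWS' [FORCE]. ROWS is JSON, a list of rows, each a list of 3 entries, a list of its own where there are three numbers: the finger opening in mm, from 0 to 87, then the shift along the tool's x, y, z in mm, then the turn, a rotation vector about the tool's x, y, z in rad. A call has 1 to 10 rows; each row is the pose to reach, as a shift and turn from the pose commanded when the call began, along the tool's axes at that moment; what a row does not reach only later rows make up. A row lasts 1/12 s, in which the tool goes at most 41.7 mm and 7.16 degrees, less where a joint would pass 70% of its speed; a pose out of reach is approached as far as the arm can. A call with a gripper value outside its range is refused whole. The fingers move at their own pace and stop on an object; FORCE is the grip in N (left out, the last holds). Time passes only in rows, so rows that repeat a pose let the fingers close. It gives the time, the measured TCP pose, the force and the opening at its end, in the units of the state.
- telemetry.get_obs(): the state, without advancing time (a new reading comes with each control period).
- optics.read_camera(name): name is "scene" or "side" or "wrist"; returns a dict with "image" (420x560x3 uint8, blue, green, red), "range_z" (420x560 float32, m along the optical axis (not along the pixel's ray), 0 where there is no reading), "fx", "fy", "cx", "cy" (pixels), "cam_to_world" (4x4, takes a point from camera to world coordinates). Camera axes: x right, y up, looking along -z (the intrinsics and any distortion apply to the point x, -y, -z); pixel columns grow to the right and rows downward; lengths in m; the calibration is good to about 2 mm. A picture is of the moment at which its call begins.
- env.sign_off(): hands the job in, once; it reports no verdict.
Trained networks look in the newest picture that a camera, given by its name, has taken for a name from the list of things; names that differ only in an ending like _2 or _b are one class to them, and where a whole thing is asked for, a point or a joint stands for the part that bears it (a point fixed in the world has none). Each returns a list of dicts, best first, with "confidence" (0 to 1); they miss things now and then, are a little off and sometimes report something else, mostly with a low value. They report only what shows in the picture. A call takes as long as a camera call.
- models.masks_of(camera, label): "pixels" (420x560 bool, what is visible of it) and "extent" ([left, top, right, bottom] as shares, 0 to 1, of the picture: columns of its width, rows of its height, round what is visible of it).
- models.landmark_of(camera, label): "centre" ([row, column] as shares, 0 to 1, of the picture: columns of its width, rows of its height: a listed point, or the origin of a listed thing).
The state is a dict: "time_s": time; "qpos": joint angles; "joint_velocities": joint speeds; "effort": joint torques, N m; "tool_pos": TCP position; "tool_rot": TCP orientation; "force": force on the tool from outside, world axes, zero at the start; "wrist_torque": the same for the moment, N m; "grip_width": finger opening in m.
Only numpy, scipy, OpenCV 4.12 (cv2) and the standard library are available. Lean on these libraries where they do the work, as an engineer would, in place of code of your own. Each camera call takes 0.05 s, during which the arm holds its last target.

## Working session

There is one attempt and no reset: what is moved stays moved. The work goes in short steps, Python scripts to look and compute and a shell command to move; the robot and the scene stay as the last step left them, time stands still between calls to the robot, and variables do not carry over. Pictures are saved under pics/ and viewed, and the job is handed in when it is done.

```bash
ls; mkdir -p pics
python3 - <<'E'
from cell import telemetry, optics, env, models
import cv2, numpy as np
o=telemetry.get_obs(); print(o, env.tip_reach)
for c in ["scene","side","wrist"]:
    r=optics.read_camera(c); cv2.imwrite(f"pics/{c}0.png",r["image"]); np.savez(f"/tmp/{c}0.npz",**r)
    print(c,np.round(r["cam_to_world"],3).tolist(),r["fx"],r["cx"], r.keys())
    for l in ["tube_block","nest_seat","block_left","block_right","nest"]:
        print(l,[(np.round(np.array(d["centre"])*[420,560],1),round(d["confidence"],2)) for d in models.landmark_of(c,l)][:3])
E
```

```text
pics
{'time_s': 0.0, 'qpos': array([ 0.80919649, 18.44068363, -4.0170455 , 83.17361698,  1.29351471,
       78.54314765, -3.26047215]), 'joint_velocities': array([ 0.0468628 , -0.11062172, -0.15690256, -0.09612948, -0.065132  ,
       -0.02957293, -0.00937422]), 'effort': array([-2.58547143e-04, -4.91284704e+01, -4.03903294e-01, -3.12526345e+01,
       -6.40594075e-02,  4.37659642e-02,  1.61017233e-04]), 'tool_pos': array([ 6.49472406e-01, -3.97142292e-05,  2.38454560e-01]), 'tool_rot': array([-178.02254378,   89.88765435, -178.02135084]), 'force': array([-0.8787926 ,  0.16065944,  0.40646051]), 'wrist_torque': array([-0.02069628, -0.02159339, -0.00894966]), 'grip_width': 0.08714998052013095} 0.017
scene [[-0.572, 0.425, -0.702, -0.031], [-0.82, -0.313, 0.479, 0.439], [-0.016, 0.849, 0.527, 0.513], [0.0, 0.0, 0.0, 1.0]] 538.3178266376428 271.584302565096 dict_keys(['image', 'range_z', 'fx', 'fy', 'cx', 'cy', 'cam_to_world'])
tube_block [(array([227.4, 358. ]), 0.73)]
nest_seat [(array([222. , 355.7]), 0.77)]
block_left [(array([230.9, 333.3]), 0.69)]
block_right [(array([223.4, 381.9]), 0.66)]
nest [(array([229.8, 355.4]), 0.67)]
side [[0.938, 0.23, -0.26, 0.34], [-0.347, 0.619, -0.705, -0.548], [-0.001, 0.751, 0.66, 0.596], [0.0, 0.0, 0.0, 1.0]] 450.8380286515698 279.2532502554402 dict_keys(['image', 'range_z', 'fx', 'fy', 'cx', 'cy', 'cam_to_world'])
tube_block []
nest_seat [(array([275. , 292.4]), 0.3)]
block_left [(array([275.3, 292.9]), 0.82)]
block_right [(array([323.2, 295.3]), 0.86), (array([296.7, 295. ]), 0.33)]
nest []
wrist [[1.0, -0.0, -0.001, 0.65], [0.0, 0.952, 0.307, 0.086], [0.001, -0.307, 0.952, 0.385], [0.0, 0.0, 0.0, 1.0]] 332.7355424996139 275.40135636644516 dict_keys(['image', 'range_z', 'fx', 'fy', 'cx', 'cy', 'cam_to_world'])
tube_block [(array([274.7, 176.4]), 0.59)]
nest_seat []
block_left [(array([244.7, 184.2]), 0.87)]
block_right []
nest []
```

View pics/scene0.png

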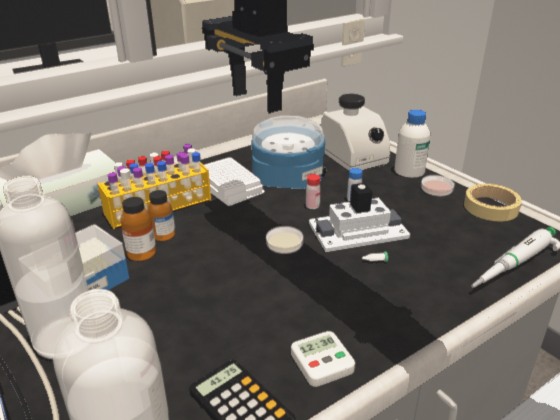

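View pics/side0.png

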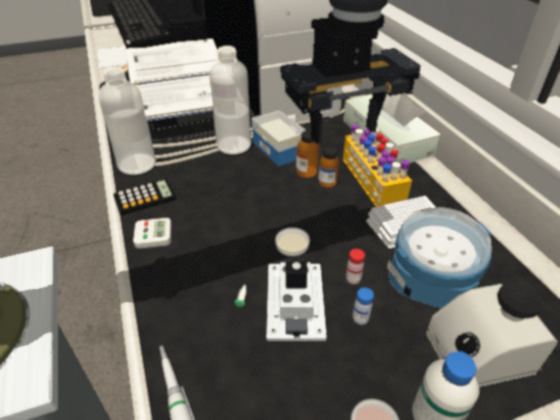

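View pics/wrist0.png

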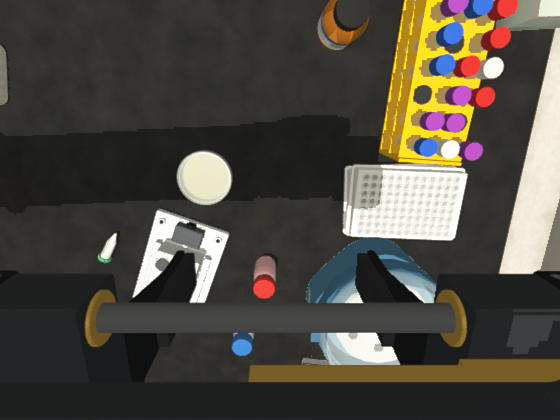

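The scene picture shows the nest at about (358,230) with the black lug at (361,198). A red vial stands at (313,190), a blue one at (355,180), the petri dish at (285,240) and the microtube at (376,257). In the wrist view the nest is turned slightly clockwise. Next I'll measure it from the range data.

```bash
cat > h.py <<'E'
import numpy as np
def cloud(r):
    z=r["range_z"]; v,u=np.mgrid[0:420,0:560]
    x=(u-r["cx"])/r["fx"]*z; y=(v-r["cy"])/r["fy"]*z
    P=np.stack([x,-y,-z],-1); T=np.array(r["cam_to_world"])
    W=P@T[:3,:3].T+T[:3,3]; W[z<=0]=np.nan
    return W
E
python3 - <<'E'
from h import *; import cv2
from scipy.spatial.transform import Rotation as R
print(np.round(R.from_euler('xyz',[-178.02,89.888,-178.02],degrees=True).as_matrix(),3))
for c,(u,v) in dict(scene=(361,188),side=(295,268)).items():
    r=np.load(f"/tmp/{c}0.npz"); W=cloud(r)
    print(c,W[v,u])
for c in ["scene","side","wrist"]:
    r=np.load(f"/tmp/{c}0.npz"); W=cloud(r)
    c0=np.array([0.59,-0.19])
    if c=="scene": pass
    m=(np.hypot(W[...,0]-0.6,W[...,1]+0.1)<0.2)
    print(c, m.sum())
    # table height
    t=W[m][:,2]; print(np.histogram(t,bins=np.arange(-.01,.12,.005)))
    for a,b in [(0.0065,0.0135),(0.041,0.051),(0.08,0.092)]:
        k=m&(W[...,2]>a)&(W[...,2]<b)
        n,l,s,ce=cv2.connectedComponentsWithStats(k.astype(np.uint8))
        for i in range(1,n):
            if s[i,4]>60:
                p=W[l==i]; (cx,cy),(w,h),an=cv2.minAreaRect((p[:,:2]*1000).astype(np.float32))
                print(a,s[i],np.round(p.mean(0),4),"rect",round(cx,1),round(cy,1),round(w,1),round(h,1),round(an,1))
E
```

```text
[[-0.002 -0.     1.   ]
 [-0.     1.    -0.   ]
 [-1.    -0.    -0.002]]
scene [ 0.5197554  -0.1147488   0.08636704]
side [ 0.52079452 -0.12618562  0.08736773]
scene 32508
(array([    2, 13643,   952,  1244,  1302,   754,   721,   893,   435,
         465,   807,   540,   347,   397,   350,   286,   310,   245,
         387,   272,   199,   325,   300,   523,   230]), array([-0.01 , -0.005,  0.   ,  0.005,  0.01 ,  0.015,  0.02 ,  0.025,
        0.03 ,  0.035,  0.04 ,  0.045,  0.05 ,  0.055,  0.06 ,  0.065,
        0.07 ,  0.075,  0.08 ,  0.085,  0.09 ,  0.095,  0.1  ,  0.105,
        0.11 ,  0.115]))
0.0065 [260 180  47   8 152] [ 0.7191 -0.1018  0.01  ] rect 720.1 -101.3 91.5 11.6 45.3
0.0065 [226 187  36  14 101] [ 0.7343 -0.0152  0.0099] rect 734.1 -20.8 74.9 9.9 87.2
0.0065 [309 217 101  32 927] [ 0.5048 -0.0982  0.009 ] rect 523.1 -118.2 149.6 90.7 69.1
0.0065 [266 227  37  24 533] [0.5639 0.0091 0.012 ] rect 567.6 6.4 61.4 61.8 88.5
0.0065 [362 252  26   9 123] [ 0.4409 -0.0821  0.0098] rect 445.3 -81.6 39.0 17.4 50.3
0.041 [340 145  27  12 117] [ 0.694  -0.2584  0.0465] rect 
[... 2745 characters left out ...]
8.6 14.8 55.1
0.0065 [306 237  92  63 278] [ 0.7348 -0.0937  0.0104] rect 734.2 -103.8 132.9 33.7 35.7
0.041 [147 248  28  37 432] [ 0.5196 -0.0851  0.0465] rect 514.6 -89.7 49.4 18.3 55.0
0.041 [375 250  34  13 118] [ 0.7781 -0.0734  0.0461] rect 781.4 -74.7 5.2 37.7 75.0
0.041 [312 258  45  45 201] [ 0.7154 -0.1078  0.0449] rect 715.8 -107.5 74.4 5.7 49.0
0.041 [254 270  22  12 108] [ 0.6381 -0.0996  0.045 ] rect 638.2 -102.2 13.3 24.9 82.7
0.08 [391 272  35  13 194] [ 0.7831 -0.0801  0.0868] rect 783.7 -80.4 3.8 32.7 77.9
0.08 [331 282  26  21 206] [ 0.7207 -0.0989  0.0866] rect 719.3 -100.7 32.3 4.8 45.5
0.08 [311 333  16  26 148] [ 0.6963 -0.1558  0.0868] rect 696.1 -161.7 14.1 35.4 7.2
```

```bash
python3 -m pendant '[[60,[7,-12,-12.6],[-0.121,0,0]],[60,[14,-24,-25.2],[-0.242,0,0]],[60,[21,-36,-37.8],[-0.363,0,0]],[60,[28,-48,-50.4],[-0.484,0,0]],[60,[35,-60,-63],[-0.605,0,0]],[60,[42,-72,-75.6],[-0.726,0,0]],[60,[49,-84,-88.2],[-0.847,0,0]],[60,[56,-96,-100.8],[-0.968,0,0]],[60,[63,-108,-113.4],[-1.09,0,0]],[60,[70,-120,-126],[-1.211,0,0]]]' 50; python3 -m pendant '[[60,[0,0,0],[0,0,0]],[60,[0,0,0],[0,0,0]]]'
cat > look.py <<'E'
import sys
from cell import telemetry, optics, env, models
from h import *; import cv2
tag=sys.argv[1]; o=telemetry.get_obs()
print({k:np.round(o[k],4).tolist() for k in ["time_s","tool_pos","tool_rot","force","wrist_torque","grip_width","qpos"]})
for c in sys.argv[2:]:
    r=optics.read_camera(c); cv2.imwrite(f"pics/{c}{tag}.png",r["image"]); np.savez(f"/tmp/{c}{tag}.npz",**r)
    W=cloud(r); m=(np.hypot(W[...,0]-0.524,W[...,1]+0.12)<0.1)
    for a,b in [(0.0065,0.0135),(0.041,0.051),(0.08,0.092)]:
        k=m&(W[...,2]>a)&(W[...,2]<b)
        n,l,s,ce=cv2.connectedComponentsWithStats(k.astype(np.uint8))
        for i in range(1,n):
            if s[i,4]>60:
                p=W[l==i]; (cx,cy),(w,h),an=cv2.minAreaRect((p[:,:2]*1000).astype(np.float32))
                print(c,a,s[i],np.round(p.mean(0),4),"rect",round(cx,1),round(cy,1),round(w,1),round(h,1),round(an,1))
E
python3 look.py 1 wrist scene side
```

```text
time_s: 1.73
tool_pos: [0.5234, -0.1206, 0.1694]
tool_rot: [-83.5, 90.0, -13.8]
force: [0.4, 0.3, -0.2]
grip_width: 0.0601
time_s: 1.9
tool_pos: [0.5236, -0.1207, 0.1696]
tool_rot: [-11.2, 90.0, 58.0]
force: [1.0, -0.1, -0.4]
grip_width: 0.0603
{'time_s': 1.9, 'tool_pos': [0.5236, -0.1207, 0.1696], 'tool_rot': [-11.1963, 89.9954, 57.9521], 'force': [1.0428, -0.0995, -0.3964], 'wrist_torque': [0.1445, -0.0632, -0.0057], 'grip_width': 0.0603, 'qpos': [16.502, 7.7121, -6.8681, 104.2781, 0.9867, 68.0656, 78.4753]}
wrist 0.0065 [263  89  46  21 353] [ 0.4452 -0.0817  0.0117] rect 447.1 -81.9 39.7 15.2 54.3
wrist 0.0065 [ 195  151  164   36 3240] [ 0.493  -0.1071  0.0105] rect 497.6 -108.9 149.6 32.3 69.7
wrist 0.0065 [201 219  60  24 664] [ 0.5384 -0.1826  0.0107] rect 539.2 -173.3 58.0 24.9 68.7
wrist 0.0065 [295 218  59  24 619] [ 0.5767 -0.0784  0.0106] rect 571.1 -86.8 57.2 24.6 68.6
wrist 0.041 [ 223  180  109   58 4489] [ 0.5216 -0.1178  0.0468] rect 524.8 -119.1 90.3 50.5 69.6
wrist 0.08 [ 260  202   36   45 1517] [ 0.523  -0.1185  0.0865] rect 524.1 -118.8 25.7 33.5 68.4
scene 0.0065 [309 217 101  32 947] [ 0.5048 -0.0983  0.009 ] rect 522.4 -117.6 151.2 92.3 68.5
scene 0.0065 [362 252  26   9 126] [ 0.4413 -0.0817  0.0097] rect 442.2 -79.5 39.3 14.0 63.8
scene 0.041 [330 198  61  24 733] [ 0.5191 -0.1125  0.0446] rect 523.7 -119.3 91.4 56.5 69.3
scene 0.08 [351 183  21  13 187] [ 0.5213 -0.1161  0.0838] rect 522.8 -118.0 26.4 34.5 67.3
side 0.0065 [ 267  265   60   75 1578] [ 0.5154 -0.1427  0.0094] rect 524.4 -123.0 150.5 90.0 69.5
side 0.0065 [235 286  12  20 110] [ 0.4434 -0.0892  0.0107] rect 446.5 -85.6 39.8 14.6 55.4
side 0.041 [280 263  33  47 902] [ 0.5174 -0.1379  0.0454] rect 524.5 -122.8 91.1 49.8 69.6
side 0.08 [286 261  22  15 312] [ 0.5239 -0.1245  0.0849] rect 524.9 -122.7 26.7 32.6 70.0
```

View pics/wrist1.png

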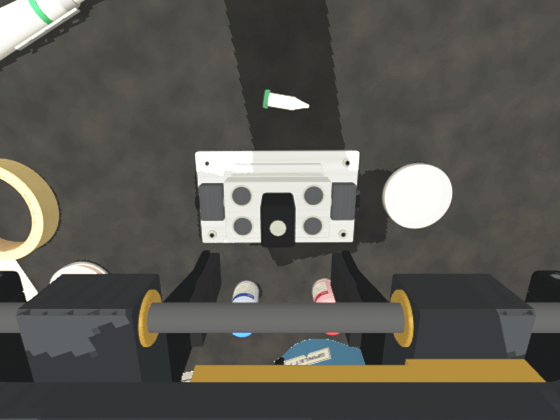

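View pics/scene1.png

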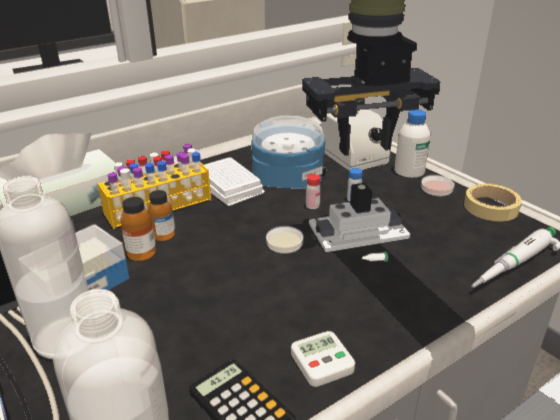

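The wrist view shows the lug centred at column 278, midway between the fingertips at about 208 and 347. The block lies parallel to the jaws, so I'm descending.

```bash
python3 -m pendant '[[60,[20,0,0],[-0.006,0,0]],[60,[40,0,0],[-0.006,0,0]],[60,[60,0,0],[-0.006,0,0]],[60,[80,0,0],[-0.006,0,0]],[60,[92,0,0],[-0.006,0,0]],[60,[100,0,0],[-0.006,0,0]],[60,[100,0,0],[-0.006,0,0]],[60,[100,0,0],[-0.006,0,0]]]' 50;python3 look.py 2 wrist side
```

```text
time_s: 2.72
tool_pos: [0.5246, -0.1198, 0.07]
tool_rot: [-68.0, 90.0, 1.7]
force: [-0.0, 0.0, 0.7]
grip_width: 0.0597
{'time_s': 2.7167, 'tool_pos': [0.5246, -0.1198, 0.07], 'tool_rot': [-68.0328, 89.9714, 1.7109], 'force': [-0.0289, 0.0338, 0.6508], 'wrist_torque': [0.0752, 0.0173, -0.0114], 'grip_width': 0.0597, 'qpos': [16.2103, 13.7279, -6.8815, 109.7216, 1.9444, 56.6328, 78.1984]}
wrist 0.0065 [256  81  68  31 758] [ 0.4454 -0.0813  0.0117] rect 444.1 -80.2 39.6 15.2 65.6
wrist 0.0065 [ 158  170  237   51 6631] [ 0.4925 -0.1069  0.0105] rect 497.4 -108.6 150.1 32.0 69.4
wrist 0.0065 [168 270  25  24 302] [ 0.5284 -0.1935  0.0107] rect 527.1 -194.8 12.0 25.1 27.0
wrist 0.0065 [360 271  24  22 277] [ 0.5764 -0.065   0.0106] rect 576.3 -63.1 24.5 11.6 22.2
wrist 0.0065 [223 347  25  14 149] [ 0.6005 -0.1792  0.01  ] rect 600.9 -179.4 18.7 4.6 52.2
wrist 0.041 [ 194  217  165   85 7585] [ 0.5168 -0.1162  0.0467] rect 524.8 -119.0 89.9 51.2 69.4
wrist 0.08 [ 247  263   59   40 2242] [ 0.5152 -0.1155  0.086 ] rect 517.2 -116.2 26.0 18.7 69.4
wrist 0.08 [175 273  36  30 457] [ 0.504  -0.1485  0.0861] rect 506.6 -147.9 17.9 9.3 21.3
wrist 0.08 [341 274  35  29 450] [ 0.528  -0.0834  0.0859] rect 529.5 -85.7 8.7 18.0 29.2
side 0.0065 [ 267  265   60   75 1200] [ 0.506  -0.1623  0.0094] rect 523.9 -124.3 148.1 89.9 69.4
side 0.0065 [235 286  12  20 114] [ 0.4429 -0.0901  0.0107] rect 445.8 -86.4 38.8 14.4 56.3
side 0.041 [280 296  33  13 357] [ 0.5109 -0.1568  0.0453] rect 512.4 -155.0 22.3 49.9 71.3
```

View pics/wrist2.png

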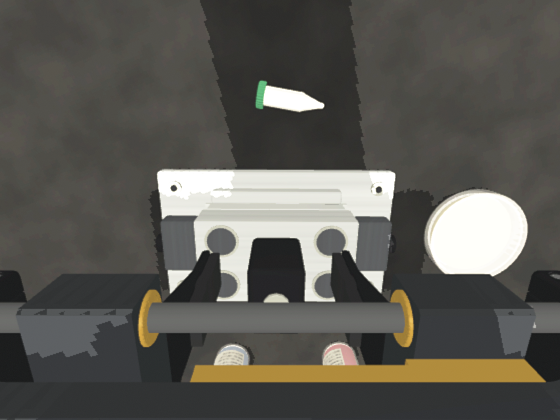

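View pics/side2.png

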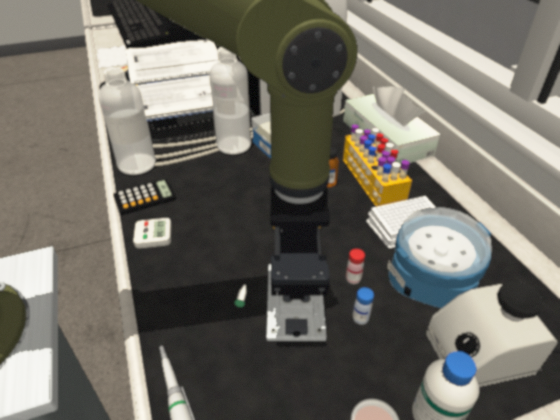

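The lug spans columns 247–305 and the fingers' inner faces are at about 218 and 335, so it is centred. Closing at 50 N.

```bash
python3 -m pendant '[[20,[0,0,0],[0,0,0]],[20,[0,0,0],[0,0,0]],[20,[0,0,0],[0,0,0]],[20,[0,0,0],[0,0,0]],[20,[0,0,0],[0,0,0]],[20,[0,0,0],[0,0,0]]]' 50; python3 look.py 3 wrist
python3 - <<'E'
import numpy as np
# left tip, pivot right edge; z'=along block y, down = -z ; TCP (y=45,h=60)
for t in (2,4,6,8):
    a=np.radians(t); y=45*np.cos(a)-60*np.sin(a); z=45*np.sin(a)+60*np.cos(a)
    print(t,round(a,3),"dz_tool",round(y-45,1),"dx_tool",round(-(z-60),1))
E
```

```text
time_s: 3.32
tool_pos: [0.5241, -0.1201, 0.0697]
tool_rot: [-89.9, 90.0, -20.1]
force: [0.2, -0.2, -0.8]
grip_width: 0.0277
{'time_s': 3.3167, 'tool_pos': [0.5241, -0.1201, 0.0697], 'tool_rot': [-89.8532, 89.9876, -20.1248], 'force': [0.1562, -0.2327, -0.7902], 'wrist_torque': [0.0816, -0.0247, 0.0061], 'grip_width': 0.0277, 'qpos': [16.2365, 13.7055, -6.8684, 109.7867, 1.9476, 56.6055, 78.2183]}
wrist 0.0065 [259  81  66  32 721] [ 0.4455 -0.0805  0.0117] rect 445.9 -81.1 39.8 13.0 54.7
wrist 0.0065 [ 158  171  238   51 6643] [ 0.4925 -0.1069  0.0105] rect 497.5 -108.8 150.1 32.2 69.5
wrist 0.0065 [168 271  30   3  88] [ 0.5253 -0.1877  0.0106] rect 525.0 -188.3 20.6 2.5 69.0
wrist 0.0065 [230 347  19  14 120] [ 0.6015 -0.1773  0.0101] rect 602.1 -176.9 14.9 3.8 43.8
wrist 0.041 [ 195  218  165   69 6304] [ 0.5119 -0.1143  0.0466] rect 519.0 -116.9 90.1 38.6 69.5
wrist 0.08 [ 248  263   90   40 2586] [ 0.5159 -0.1128  0.0859] rect 519.0 -110.8 38.4 19.7 63.2
wrist 0.08 [214 274  31  29 379] [ 0.508  -0.1341  0.0862] rect 511.8 -133.1 18.1 8.9 19.6
wrist 0.08 [253 333  49   2  83] [ 0.5397 -0.1235  0.0861] rect 539.4 -124.4 22.2 2.5 67.8
2 0.035 dz_tool -2.1 dx_tool -1.5
4 0.07 dz_tool -4.3 dx_tool -3.0
6 0.105 dz_tool -6.5 dx_tool -4.4
8 0.14 dz_tool -8.8 dx_tool -5.7
```

Grip width is 27.7 mm, not quite closed yet. I'll hold for a few more rows.

```bash
python3 -m pendant '[[20,[0,0,0],[0,0,0]],[20,[0,0,0],[0,0,0]],[20,[0,0,0],[0,0,0]],[20,[0,0,0],[0,0,0]],[20,[0,0,0],[0,0,0]]]' 50; python3 look.py 4
python3 - <<'E'
from scipy.spatial.transform import Rotation as R; import numpy as np
print(np.round(R.from_euler('xyz',[-89.8532, 89.9876, -20.1248],degrees=True).as_matrix(),3))
E
```

```text
time_s: 3.78
tool_pos: [0.5241, -0.1199, 0.0697]
tool_rot: [-28.9, 90.0, 40.9]
force: [-0.1, 1.2, 0.9]
grip_width: 0.026
{'time_s': 3.7833, 'tool_pos': [0.5241, -0.1199, 0.0697], 'tool_rot': [-28.8719, 89.9875, 40.8643], 'force': [-0.0798, 1.1663, 0.8522], 'wrist_torque': [0.2834, 0.0175, -0.0307], 'grip_width': 0.026, 'qpos': [16.2299, 13.7117, -6.8767, 109.7818, 1.9365, 56.6086, 78.2177]}
[[ 0.    -0.938  0.346]
 [-0.     0.346  0.938]
 [-1.    -0.     0.   ]]
```

Gripped at 26.0 mm. Tool z is block +y and tool y is block −x, so a left-up tip is a negative turn about tool y. First I'll tip the left end up 8° about the right lower edge.

```bash
python3 -m pendant '[[20,[-0.5,0,-1],[0,-0.017,0]],[20,[-1.2,0,-2.1],[0,-0.035,0]],[20,[-1.9,0,-3.2],[0,-0.052,0]],[20,[-2.7,0,-4.3],[0,-0.07,0]],[20,[-3.4,0,-5.4],[0,-0.087,0]],[20,[-4.1,0,-6.5],[0,-0.105,0]],[20,[-4.8,0,-7.7],[0,-0.122,0]],[20,[-5.4,0,-8.8],[0,-0.14,0]],[20,[-5.4,0,-8.8],[0,-0.14,0]],[20,[-5.4,0,-8.8],[0,-0.14,0]]]' 50; python3 look.py 5 wrist scene side
```

```text
time_s: 4.62
tool_pos: [0.5212, -0.1283, 0.0752]
tool_rot: [-0.2, 81.9, 69.5]
force: [-0.3, 2.4, 2.9]
grip_width: 0.0258
{'time_s': 4.6167, 'tool_pos': [0.5212, -0.1283, 0.0752], 'tool_rot': [-0.1666, 81.9467, 69.5303], 'force': [-0.3005, 2.4175, 2.8518], 'wrist_torque': [0.2614, 0.0555, -0.0231], 'grip_width': 0.0258, 'qpos': [22.3932, 13.0851, -6.8196, 110.2741, -7.8018, 56.3117, 89.7633]}
wrist 0.0065 [264  87  57  25 611] [ 0.4462 -0.0801  0.0118] rect 446.7 -79.0 35.0 11.1 60.2
wrist 0.0065 [ 156  167  229   62 6595] [ 0.4913 -0.1116  0.0105] rect 496.3 -108.9 151.2 36.6 72.2
wrist 0.0065 [355 261  21  13 246] [ 0.5746 -0.0668  0.0108] rect 575.2 -66.9 16.0 11.2 70.4
wrist 0.0065 [233 347  15  11  71] [ 0.6021 -0.1766  0.0101] rect 602.6 -176.3 13.1 2.6 37.1
wrist 0.041 [ 193  213  162   72 3410] [ 0.5014 -0.1399  0.0478] rect 517.1 -121.9 90.5 38.3 69.7
wrist 0.08 [ 218  257  110   46 2183] [ 0.5088 -0.1277  0.088 ] rect 512.6 -127.9 48.1 20.1 64.3
scene 0.0065 [309 217 101  32 971] [ 0.5059 -0.0979  0.0088] rect 522.5 -117.9 150.9 90.9 68.4
scene 0.0065 [362 252  26   8 126] [ 0.4413 -0.082   0.0097] rect 445.2 -81.0 39.3 14.6 57.0
scene 0.041 [332 198  62  24 459] [ 0.5076 -0.1195  0.046 ] rect 521.0 -123.1 93.0 52.3 69.4
scene 0.08 [352 179  34  16 298] [ 0.513  -0.1249  0.0871] rect 517.8 -128.1 49.9 34.0 79.7
side 0.0065 [267 283  60  57 992] [ 0.5037 -0.1712  0.0094] rect 516.8 -143.3 108.0 89.9 69.4
side 0.0065 [235 286  12  20 112] [ 0.4429 -0.0899  0.0107] rect 443.8 -85.0 39.3 14.5 64.9
```

View pics/wrist5.png

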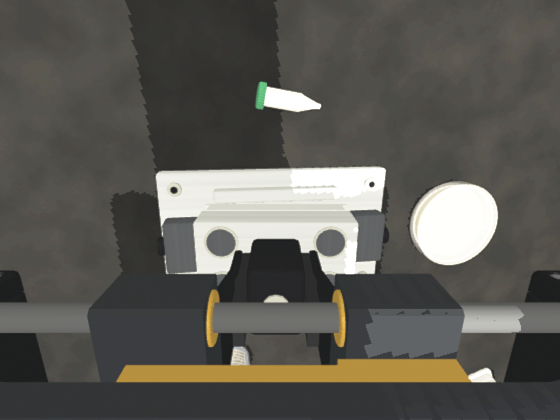

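View pics/scene5.png

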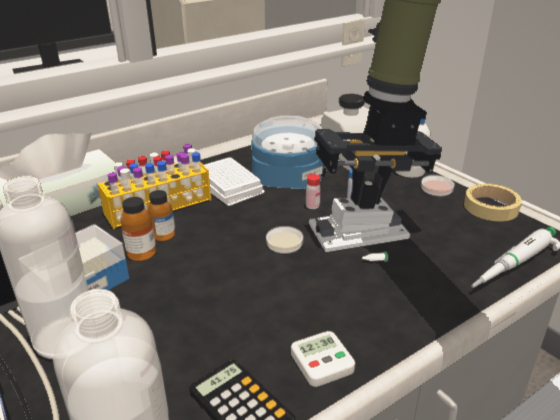

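The wrist view shows the block top still parallel to the jaws but turned with the tool against the nest. I'll fit a plane to the block's top and compute the end heights.

```bash
cat > tilt.py <<'E'
import sys
from h import *
c0=np.array([0.5243,-0.1195]); a=np.radians(69.5); ey=np.array([np.cos(a),np.sin(a)]); ex=np.array([ey[1],-ey[0]])
def run(tag,c):
    r=np.load(f"/tmp/{c}{tag}.npz"); W=cloud(r).reshape(-1,3); W=W[~np.isnan(W[:,0])]
    d=W[:,:2]-c0; x=d@ex; y=d@ey
    pl=W[(abs(y)<72)&(x<-.034)&(x>-.043)&(abs(y)<.07)&(W[:,2]<.016)&(W[:,2]>.006)]
    z0=np.median(pl[:,2])
    best=None
    m=(x<-.014)&(x>-.024)&(abs(y)<.05)&(W[:,2]>.035)&(W[:,2]<.105)
    if m.sum()<50: print(c,"few",m.sum()); return
    yy,zz=y[m],W[m,2]
    rng=np.random.default_rng(0); bi=0
    for _ in range(800):
        i,j=rng.choice(len(yy),2,replace=False)
        if abs(yy[i]-yy[j])<.02: continue
        s=(zz[j]-zz[i])/(yy[j]-yy[i])
        if abs(s)>.4: continue
        e=abs(zz-zz[i]-s*(yy-yy[i]))<.0015
        if e.sum()>bi: bi=e.sum(); best=e
    p=np.polyfit(yy[best],zz[best],1); th=np.arctan(p[0])
    ys=yy[best]; mid=(ys.min()+ys.max())/2
    zm=np.polyval(p,mid)-36e-3*np.cos(th)   # underside point below mid
    ym=mid+36e-3*np.sin(th)
    zb=lambda s: zm+s*.045*np.sin(th)
    print(tag,c,"inl",bi,"tilt",round(np.degrees(th),2),"len",round((ys.max()-ys.min())*1e3,1),"ymid_under",round(ym*1e3,1),"plate",round(z0*1e3,1),
      "underside over floor: left",round((zb(1)-z0)*1e3,1),"right",round((zb(-1)-z0)*1e3,1))
for t in sys.argv[1].split(","):
    for c in sys.argv[2:]: run(t,c)
E
python3 tilt.py 1,3,5 wrist; python3 tilt.py 1,5 scene side
```

```text
1 wrist inl 1155 tilt -0.04 len 89.7 ymid_under 0.6 plate 10.7 underside over floor: left 0.1 right 0.2
3 wrist inl 2679 tilt -0.04 len 89.6 ymid_under 0.5 plate 10.7 underside over floor: left 0.1 right 0.2
5 wrist inl 2709 tilt 7.98 len 88.6 ymid_under -0.4 plate 10.7 underside over floor: left 12.5 right -0.0
1 scene inl 165 tilt -0.19 len 89.3 ymid_under 0.9 plate 8.8 underside over floor: left -0.7 right -0.4
1 side inl 219 tilt 0.1 len 90.4 ymid_under -2.7 plate 9.3 underside over floor: left 0.1 right -0.1
5 scene inl 153 tilt 7.68 len 87.8 ymid_under -0.2 plate 9.1 underside over floor: left 11.6 right -0.4
side few 0
```

Left end 12.5 mm up, right end at 0.0, tilt 8.0°, so the first tip is done. Next I'll compute the rows for going back through level and into the opposite tip.

```bash
cat > rows.py <<'E'
import numpy as np
from scipy.spatial.transform import Rotation as R
# P0 tool axes: x down, z=block +y. poses as (shift in P0 axes, theta left-up deg)
def rel(s1,r1,poses):
    R1=R.from_rotvec([0,-r1,0])
    for s,r in poses:
        print(np.round(R1.inv().apply(np.array(s)-s1),1).tolist(), [0,round(-(r-r1),3),0], "deg",round(np.degrees(r),1))
def tip(t,b=0.3):
    a=abs(t); y=45*np.cos(a)-60*np.sin(a)-45; z=45*np.sin(a)+60*np.cos(a)-60
    return ([-(z)+b*min(1,a/.03),0,y*np.sign(t)],t)
E
python3 - <<'E'
from rows import *
rel(np.array([-5.4,0,-8.8]),0.14,[tip(t) for t in (.12,.1,.08,.06,.04,.02,.0)])
E
python3 - <<'E'
from rows import *
rel(np.array([0,0,0]),0.0,[tip(t) for t in (-.02,-.04,-.06,-.08,-.1,-.12,-.14)])
E
```

```text
[0.9, 0.0, 1.2] [0, 0.02, 0] deg 6.9
[1.9, 0.0, 2.3] [0, 0.04, 0] deg 5.7
[2.8, 0.0, 3.5] [0, 0.06, 0] deg 4.6
[3.8, 0.0, 4.6] [0, 0.08, 0] deg 3.4
[4.8, 0.0, 5.8] [0, 0.1, 0] deg 2.3
[5.7, 0.0, 6.9] [0, 0.12, 0] deg 1.1
[6.6, 0.0, 8.0] [0, 0.14, 0] deg 0.0
[-0.7, 0.0, 1.2] [0, 0.02, 0] deg -1.1
[-1.5, 0.0, 2.4] [0, 0.04, 0] deg -2.3
[-2.3, 0.0, 3.7] [0, 0.06, 0] deg -3.4
[-3.1, 0.0, 4.9] [0, 0.08, 0] deg -4.6
[-3.9, 0.0, 6.2] [0, 0.1, 0] deg -5.7
[-4.7, 0.0, 7.5] [0, 0.12, 0] deg -6.9
[-5.4, 0.0, 8.8] [0, 0.14, 0] deg -8.0
```

```bash
python3 -m pendant '[[20,[0.9,0,1.2],[0,0.02,0]],[20,[1.9,0,2.3],[0,0.04,0]],[20,[2.8,0,3.5],[0,0.06,0]],[20,[3.8,0,4.6],[0,0.08,0]],[20,[4.8,0,5.8],[0,0.1,0]],[20,[5.7,0,6.9],[0,0.12,0]],[20,[6.6,0,8.0],[0,0.14,0]],[20,[6.6,0,8.0],[0,0.14,0]],[20,[6.6,0,8.0],[0,0.14,0]]]' 50; python3 look.py 6 wrist >/dev/null; python3 tilt.py 6 wrist
```

```text
time_s: 5.52
tool_pos: [0.5242, -0.1203, 0.0696]
tool_rot: [-137.3, 90.0, -67.5]
force: [-0.6, -0.1, 3.2]
grip_width: 0.0259
6 wrist inl 2697 tilt 0.04 len 89.6 ymid_under -0.4 plate 10.7 underside over floor: left 0.1 right 0.1
```

Level and seated again. Now I'll tip the right end up about the left lower edge.

```bash
python3 -m pendant '[[20,[-0.7,0,1.2],[0,0.02,0]],[20,[-1.5,0,2.4],[0,0.04,0]],[20,[-2.3,0,3.7],[0,0.06,0]],[20,[-3.1,0,4.9],[0,0.08,0]],[20,[-3.9,0,6.2],[0,0.1,0]],[20,[-4.7,0,7.5],[0,0.12,0]],[20,[-5.4,0,8.8],[0,0.14,0]],[20,[-5.4,0,8.8],[0,0.14,0]],[20,[-5.4,0,8.8],[0,0.14,0]],[20,[-5.4,0,8.8],[0,0.14,0]]]' 50; python3 look.py 7 wrist side scene |head -1; python3 tilt.py 7 wrist scene
python3 - <<'E'
from rows import *
# level out about the right end in the air: right edge stays at height 90 sin(.14)=12.5
P=[]
yR=45-90*np.cos(.14); h=90*np.sin(.14)
for t in (-.12,-.1,-.08,-.06,-.04,-.02,0):
    a=t; # tcp rel right edge
    y=45*np.cos(a)-60*np.sin(a); z=45*np.sin(a)+60*np.cos(a)
    P.append(([-(h+z-60),0,yR+y],t))
P.append(([-12.5,0,0],0)); P.append(([-16,0,0],0))
rel(np.array([-5.4,0,8.8]),-0.14,P)
E
```

```text
time_s: 6.4
tool_pos: [0.5275, -0.1114, 0.075]
tool_rot: [-179.6, 82.1, -109.9]
force: [0.2, 1.7, 1.4]
grip_width: 0.0259
{'time_s': 6.4, 'tool_pos': [0.5275, -0.1114, 0.075], 'tool_rot': [-179.6377, 82.0826, -109.9342], 'force': [0.1855, 1.6849, 1.3954], 'wrist_torque': [0.8508, -0.4667, 0.0087], 'grip_width': 0.0259, 'qpos': [10.3078, 14.7112, -6.9523, 108.2665, 10.8378, 59.8285, 67.5701]}
7 wrist inl 2695 tilt -7.73 len 88.2 ymid_under 1.0 plate 10.7 underside over floor: left -0.1 right 12.0
7 scene inl 183 tilt -7.39 len 88.3 ymid_under 0.7 plate 8.7 underside over floor: left -0.3 right 11.3
[-1.2, 0.0, -1.2] [0, -0.02, 0] deg -6.9
[-2.0, 0.0, -2.5] [0, -0.04, 0] deg -5.7
[-2.9, 0.0, -3.7] [0, -0.06, 0] deg -4.6
[-3.7, 0.0, -5.0] [0, -0.08, 0] deg -3.4
[-4.5, 0.0, -6.2] [0, -0.1, 0] deg -2.3
[-5.2, 0.0, -7.5] [0, -0.12, 0] deg -1.1
[-6.0, 0.0, -8.8] [0, -0.14, 0] deg 0.0
[-5.8, 0.0, -9.7] [0, -0.14, 0] deg 0.0
[-9.3, 0.0, -10.2] [0, -0.14, 0] deg 0.0
```

View pics/scene7.png

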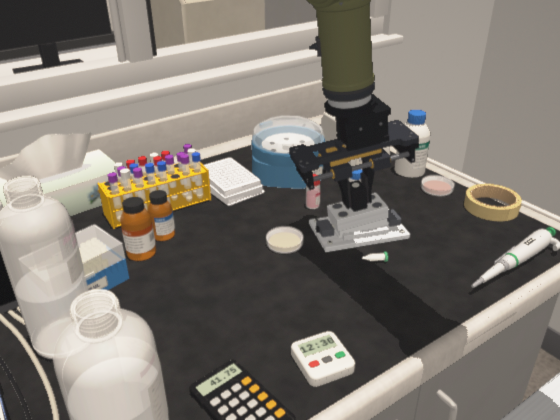

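The second tip is done: right end 12.0 mm up, left end at the floor, tilt −7.7°. I'll raise the left end to level with the right end already clear, then lift.

```bash
python3 -m pendant '[[20,[-1.2,0,-1.2],[0,-0.02,0]],[20,[-2,0,-2.5],[0,-0.04,0]],[20,[-2.9,0,-3.7],[0,-0.06,0]],[20,[-3.7,0,-5],[0,-0.08,0]],[20,[-4.5,0,-6.2],[0,-0.1,0]],[20,[-5.2,0,-7.5],[0,-0.12,0]],[20,[-6,0,-8.8],[0,-0.14,0]],[20,[-5.8,0,-9.7],[0,-0.14,0]],[20,[-9.3,0,-10.2],[0,-0.14,0]],[20,[-9.3,0,-10.2],[0,-0.14,0]]]' 50; python3 look.py 8 wrist |head -1; python3 tilt.py 8 wrist
```

```text
time_s: 7.38
tool_pos: [0.5234, -0.1203, 0.0854]
tool_rot: [134.6, 89.9, -155.7]
force: [0.7, 0.1, -3.5]
grip_width: 0.0255
{'time_s': 7.3833, 'tool_pos': [0.5234, -0.1203, 0.0854], 'tool_rot': [134.6106, 89.9227, -155.679], 'force': [0.6845, 0.0781, -3.5262], 'wrist_torque': [0.0548, -0.0486, 0.0647], 'grip_width': 0.0255, 'qpos': [16.2264, 12.5936, -6.8171, 109.0872, 1.7903, 58.4821, 78.3444]}
8 wrist inl 2617 tilt 0.04 len 89.6 ymid_under -0.5 plate 10.7 underside over floor: left 15.9 right 15.8
```

```bash
python3 -m pendant '[[20,[-3,0,0],[0,0,0]],[20,[-6,0,0],[0,0,0]],[20,[-9,0,0],[0,0,0]],[20,[-12,0,0.2],[0,0,0]],[20,[-13.5,0,0.3],[0,0,0]],[20,[-13.5,0,0.3],[0,0,0]],[20,[-13.5,0,0.3],[0,0,0]],[20,[-13.5,0,0.3],[0,0,0]]]' 50; python3 look.py 9 wrist scene side; python3 tilt.py 9 wrist scene
python3 - <<'E'
from h import *
# bystanders before/after from scene & side clouds
import cv2
for c in ["scene","side"]:
    a=cv2.imread(f"pics/{c}0.png"); b=cv2.imread(f"pics/{c}9.png")
E
```

```text
time_s: 8.1
tool_pos: [0.5241, -0.1197, 0.099]
tool_rot: [146.1, 90.0, -144.1]
force: [1.1, 0.4, -3.4]
grip_width: 0.0259
{'time_s': 8.1, 'tool_pos': [0.5241, -0.1197, 0.099], 'tool_rot': [146.1247, 89.9942, -144.1441], 'force': [1.1471, 0.4121, -3.4248], 'wrist_torque': [0.1474, -0.0458, 0.0383], 'grip_width': 0.0259, 'qpos': [16.2346, 11.701, -6.8509, 108.4, 1.6056, 59.9941, 78.4528]}
wrist 0.0065 [260  85  58  27 576] [ 0.4454 -0.0807  0.0118] rect 446.0 -81.3 39.9 13.0 54.0
wrist 0.0065 [ 172  163  209   45 6585] [ 0.4954 -0.1081  0.0105] rect 497.2 -108.7 149.9 32.4 69.9
wrist 0.0065 [180 252  17  22 289] [ 0.5297 -0.1944  0.0108] rect 530.9 -194.3 13.6 19.5 71.7
wrist 0.0065 [355 253  18  21 271] [ 0.5773 -0.0652  0.0107] rect 578.6 -66.6 13.4 18.3 69.3
wrist 0.041 [205 204 142   7 688] [ 0.5012 -0.111   0.0459] rect 502.6 -111.2 90.0 4.1 69.8
wrist 0.041 [231 353  17  12 137] [ 0.6024 -0.1776  0.0451] rect 603.0 -176.3 12.4 3.8 43.9
wrist 0.08 [251 239  50  12 435] [ 0.5089 -0.1134  0.086 ] rect 509.8 -113.9 25.8 3.5 70.1
wrist 0.08 [233 250  18  12 127] [ 0.5082 -0.132   0.08
[... 291 characters left out ...]
44.7 -80.9 39.1 14.5 53.1
scene 0.041 [330 204  60  18 309] [ 0.507  -0.1053  0.0458] rect 510.3 -103.2 98.4 44.3 41.2
scene 0.08 [347 183  30  14 190] [ 0.5143 -0.1107  0.086 ] rect 516.6 -110.9 48.0 24.1 40.1
side 0.0065 [ 267  265   59   75 1576] [ 0.5102 -0.1568  0.0093] rect 524.2 -123.5 150.0 89.9 69.4
side 0.0065 [235 286  12  19 108] [ 0.4433 -0.0895  0.0107] rect 443.4 -85.0 38.0 15.0 66.3
side 0.041 [280 304  34   6 151] [ 0.5098 -0.1621  0.0443] rect 509.5 -162.9 6.2 49.6 70.1
9 wrist inl 2653 tilt 0.15 len 89.7 ymid_under 0.3 plate 10.7 underside over floor: left 29.6 right 29.4
9 scene inl 165 tilt 0.23 len 89.5 ymid_under 1.0 plate 8.8 underside over floor: left 29.2 right 28.8
```

View pics/scene9.png

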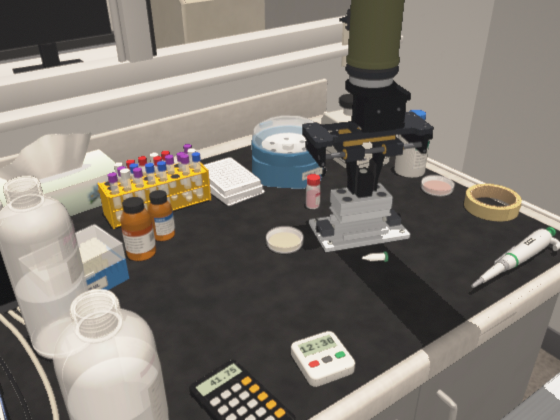

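View pics/side9.png

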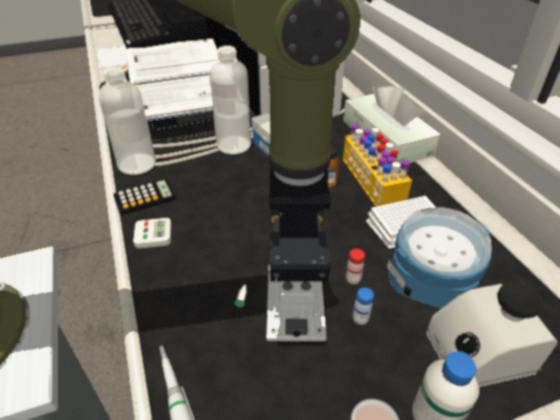

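View pics/wrist9.png

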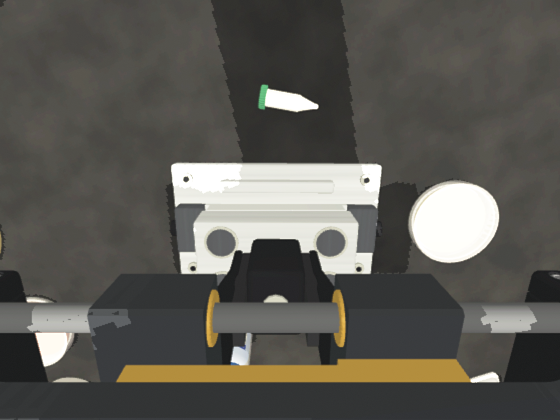

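The block is level, with its underside 29.5 mm above the floor, or about 15.5 mm above the posts, and straight above the nest. The vials at (355,265) and (363,305), the petri dish at (285,240) and the microtube at (376,257) sit at the same pixels as at the start. Handing in.

```bash
python3 -c "
from cell import env
print(env.sign_off())"
```

```text
the job is handed in; nothing more can be done
None
```

I rocked the block free in the order asked, and the gripper is still holding it level, straight above the nest. I handed the job in at about 8.3 s on the robot's clock.

| Step | Left end above floor | Right end above floor | Tilt |
|---|---|---|---|
| Left end tipped up about the right lower edge | 12.5 mm | 0.0 mm | +8.0° |
| Let back to level | 0.1 mm | 0.1 mm | 0.0° |
| Right end tipped up about the left lower edge | −0.1 mm | 12.0 mm | −7.7° |
| Levelled from the left end, then raised (final) | 29.6 mm | 29.4 mm | +0.15° |

- **Grip:** I held the lug across its 26 mm at 50 N, and the fingers read 26 mm throughout.
- **Left catch:** letting the block back to level put the left end down under its catch again. It came off while I levelled the block, with the right end already clear.
- **Final position:** the underside is about 15.5 mm above the post tops and within about 1 mm of centred along the nest. The wrist force was about 3.4 N, which is the block's weight.
- **Small things:** in the last scene and side pictures the red vial, petri dish and microtube are where they started. The blue vial is hidden behind the gripper in the scene view, but the side view shows it in place.
- **Disagreement:** the cameras differed by up to 5 mm on the block's y position. I went by the wrist view, and the fingers closed centred. The scene camera read the tips about 0.3° smaller and the end heights up to about 1 mm lower than the wrist.
- **Not checked:** the side camera could not measure the tilt because the arm blocked its view.

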